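Present a doubtful reagent bottle to the handheld analyser

TASK

We are clearing out this old laboratory and cannot trust the old label on the small clear glass reagent bottle with the black cap, so its content has to be measured. Start the handheld analyser lying in its cradle: squeeze its yellow trigger fully home against the grip, then let it spring right back. Then lift the bottle clear of the tube rack and whatever stands in the way, and lower it, upright and centred, into the round black light shield until its base hovers about 10 mm above the window, touching neither window nor shield; disturb nothing else, and finish while still holding it there.

Things in the scene. Friction and masses are not known exactly. Their poses are not given: they have to be found in the camera images.
- reagent_bottle: small upright clear glass reagent bottle, pale label, black screw cap; loose, 95 mm tall, about 0.1 kg. Body 49 mm across up to 55 mm, then shoulder, neck and cap (26 mm across, 79 to 95 mm up). Origin: centre of its underside; z up. Best gripped round the body, pads centred about 55 mm up: the fingers then stay above the light shield. It and the dropper bottle change places
- analyser: grey, black and yellow pistol-shaped analyser lying on its side, fixed in a cradle. Origin: on the worktop straight below the window; z up. Barrel along +y from the window to 0.246 m, 50 mm wide, top 84 mm high. Grip leaves it along -x: x -0.025 to -0.134, y 0.164 to 0.200, 41 to 75 mm high, above a tray 17 mm high. Trigger on the grip's -y side
- trigger (a joint): hinge angle of the yellow trigger, rad: 0 at rest, leaning away from the grip; 0.30 squeezed fully home against the grip (over 0.25 counts); a spring drives it back when released (under 0.04). At the finger position, 36 mm from its hinge, it takes about 3 N to start and 7 N to bring fully home
- trigger_face (a point): middle of the trigger's front face, where a finger pulls, 58 mm above the worktop; moves with the trigger, about 11 mm along the analyser's +y from rest to home. The trigger is 9 mm thick, 20 mm high and 48 mm long; over 25 mm are free in front of it for a finger
- squeeze_point (a point): fixed point on the analyser, 58 mm above the worktop, midway between the back of the grip and the face of the fully squeezed trigger. With the gripper pointing down and centred here, closing along the analyser's y, one finger bears on the trigger, the other on the back of the grip: 57 mm apart with the trigger at rest (60 mm at its tip), 46 mm with it home
- window (a point): centre of the round window (23 mm across), level, facing up, 83 mm above the worktop; axes as the analyser's. Round it stands the light shield, a thin black collar open at the top: inside 75 mm across at the floor, 79 mm at the rim, outside 85 mm; rim 21 mm above the window
- tube_rack: wooden test tube rack with a few short tubes standing in it, loose, 202 mm long (its y), 60 mm wide, 85 mm high, tubes up to 102 mm; stands between the bottles and the analyser, its length leading away from the robot. Origin: centre of its underside. Must not be disturbed
- dropper_bottle: white dropper bottle with a blue and purple label and a pointed nozzle, loose, 49 mm across, 107 mm tall, upright. Origin: centre of its underside. Must not be disturbed
- jar: small open clear glass jar, loose, 60 mm across, 85 mm tall, upright. Origin: centre of its underside. Must not be disturbed
- crucible: cream porcelain crucible, loose, 45 mm across at the rim, 36 mm tall. Origin: centre of its underside. Must not be disturbed
Not all that is in view belongs to the job. Leave any pink or red look-alike of the reagent_bottle alone. Several things look just like the tube_rack: the one meant starts farthest to the robot's left.

How it is judged:
By the outcome, as a careful person would: the job done as asked, in the order asked, and still so for the second after the job is handed in, while the arm keeps its last pose, push and grip.
It also fails if it takes over 58 s, if anything falls off the work surface, if the arm or the gripper's body presses on something with over 40 N, if the wrist force passes 120 N, or if a joint passes its speed limit or range.

ROBOT

A 6-joint arm with a two-finger parallel gripper is mounted at the origin on a cart in front of the work surface, level with it; the furniture and walls round the work are solid. World frame = base frame: x ahead of the robot, y to its left, z up, the work surface at z = 0. Lengths are in m, angles in rad, forces in N, time in s.
With the tool pointing down it reaches from about 0.275 to 0.85 m from the base axis. Payload 19 kg.
Tool frame: the origin (TCP) lies at the very end of the fingers, on their centre line; the grasp point (between the pads) lies 19 mm behind it (arm.grip_point_offset is the distance from the TCP to the grasp point, in m); z points along the fingers, y is the line along which they close (so a half turn about z gives the same grasp; the last joint's range is limited). The gripper opens to 85 mm and grips with 20 to 120 N. Pads are 22 mm wide; open, the fingers measure 114 mm over their backs; the gripper's body (76 mm by 85 mm) begins 54 mm behind the grasp point. The pads swing forward as they close: fully open they stand 13 mm farther back than shut.
Start: joints at [-1.393, 0.15, 1.437, -0, 1.554, -0.134], TCP at [0.176, -0.547, 0.231] pointing down, gripper open.
Joint ranges: [-2.8, 2.8], [-0.68, 2.1], [0.12, 2.68], [-1.39, 4.53], [0.16, 2.79], [-2.81, 2.81]. Speed limits (rad/s): [1.89, 1.89, 2.22, 3.01, 3.01, 3.01].

INTERFACE

Orientations are given as a 3x3 rotation matrix whose columns are the frame's x, y, z axes.
In Python, from workcell import arm gives the robot as it stands. Calls block until the motion is done:
- arm.move_pose(position, orientation): joint-space move of the TCP to a pose.
- arm.line_to(position, frame=None, vel=0.15): straight line of the TCP; frame=None keeps the orientation; vel is the mean speed in m/s.
- arm.movej(angles): joint-space move.
- arm.release() and arm.close(f_grip=None): open the fingers fully, or close them until they stop; f_grip is the grip in N (None keeps the last).
- arm.pause(seconds).
- arm.inverse_kinematics(position, orientation): joint angles nearest the present ones, or None.
- arm.get_state(): the state.
- arm.snapshot(name): name is "scene" or "top"; returns the picture (420x560x3 uint8, red, green, blue); there is no depth.
- arm.get_calibration(name): a dict with "vertical_fov" (degrees; the focal length in pixels is half the picture's height over the tangent of half this angle, whatever the lens; pixels are square), "cx", "cy" (the principal point, pixels), "dist" ([k1, k2, p1, p2, k3] as OpenCV has them; the pictures are not rectified), "R" (3x3) and "t" (3): a world point X has camera coordinates R X + t. Camera axes: x right, y down, z forward; pixel columns grow to the right and rows downward; lengths in m; the calibration is good to about 2 mm. A picture is of the moment at which its call begins. get_calibration takes no time and is no camera call.
A pose or a line that the arm cannot do raises arm.IKError and nothing moves.
- arm.close_job(): hands the job in; it is judged then, once.
The state is a dict: "clock": time; "joint_positions": joint angles; "dq": joint speeds; "joint_efforts": joint torques, N m; "tcp_pos": TCP position; "tool_rot": TCP orientation; "wrist_force": force on the tool from outside, world axes, zero at the start; "wrist_torque": the same for the moment, N m; "finger_gap": finger opening in m; "grip_force": force on a finger pad.
Only numpy, scipy, OpenCV 4.12 (cv2) and the standard library are available. Lean on these libraries where they do the work, as an engineer would, in place of code of your own. Each camera call takes 0.05 s, during which the arm holds its last target. There are 200 camera calls.

## Working session

There is one attempt and no reset: what is moved stays moved. The work goes in short steps, each a Python script; the robot and the scene stay as the last script left them, time stands still between calls to the robot, and variables do not carry over. Pictures are saved under pics/ and viewed, at most 10 in all, crops included, and the job is handed in when it is done.

```bash
mkdir -p pics; cat > h.py <<'E'
import numpy as np, cv2
from workcell import arm
def cam(n):
    c=arm.get_calibration(n); f=210/np.tan(np.radians(c["vertical_fov"])/2)
    K=np.array([[f,0,c["cx"]],[0,f,c["cy"]],[0,0,1]]); return K,np.array(c["dist"],float),np.array(c["R"]),np.array(c["t"])
def px2w(n,uv,z):
    K,d,R,t=cam(n); p=cv2.undistortPoints(np.array(uv,float).reshape(-1,1,2),K,d).reshape(-1,2)
    z=np.broadcast_to(z,len(p)); C=-R.T@t; r=np.c_[p,np.ones(len(p))]@R
    return C+r*((z-C[2])/r[:,2])[:,None]
def w2px(n,X):
    K,d,R,t=cam(n); return cv2.projectPoints(np.array(X,float).reshape(-1,1,3),cv2.Rodrigues(R)[0],t,K,d)[0].reshape(-1,2)
def snap(n,name): 
    im=arm.snapshot(n)[:,:,::-1].copy(); cv2.imwrite(f"pics/{name}.png",im); return im
E
python3 - <<'E'
from h import *
for n in("scene","top"):
    im=snap(n,n+"0"); cv2.imwrite(f"pics/{n}0b.png",cv2.resize(im,(800,600),interpolation=cv2.INTER_CUBIC)); K,d,R,t=cam(n); print(n,K[0,0],d,-R.T@t,R[2])
E
```

```text
scene 436.1678890638191 [-0.00778079  0.          0.          0.          0.        ] [-0.12491388  0.39908031  0.92614891] [ 0.54027696 -0.43968298 -0.71748149]
top 544.2899917741867 [0.00647716 0.         0.         0.         0.        ] [ 0.26386977 -0.1112123   1.48800095] [ 0.17706769 -0.00780991 -0.98416769]
```

View pics/scene0b.png

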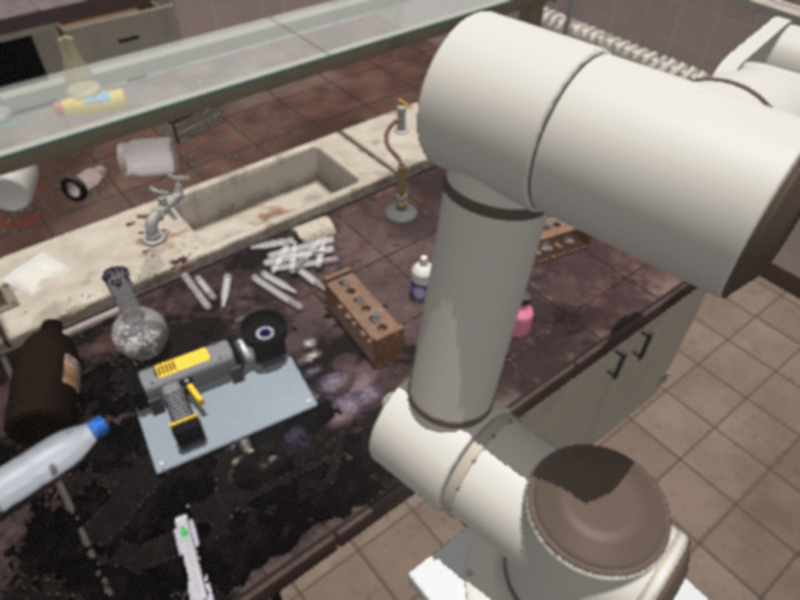

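View pics/top0b.png

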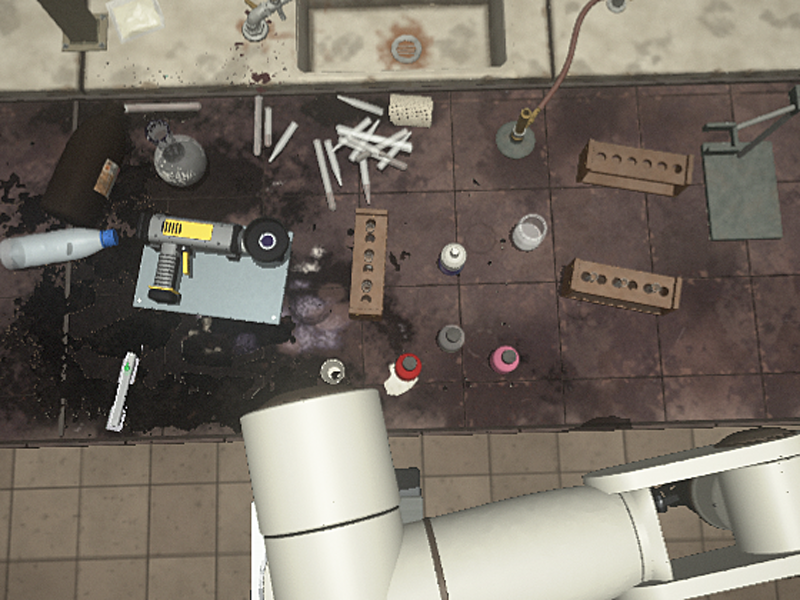

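Scene: the arm hides the bottles in "scene". In "top" (800 px view) the analyser window is at (266,241) and the rack meant is at (368,262). That rack is farthest left; the others at (636,167) and (622,286) are look-alikes.
Bottle candidates: grey/clear with a dark cap at (452,337), red at (408,366), pink at (505,358), white dropper at (453,257). Only the grey/clear one fits. I'll confirm it in an enlarged crop.

```bash
python3 - <<'E'
import cv2
im=cv2.imread("pics/top0.png")
cv2.imwrite("pics/c1.png",cv2.resize(im[140:230,85:215],None,fx=6,fy=6,interpolation=cv2.INTER_CUBIC))
cv2.imwrite("pics/c2.png",cv2.resize(im[140:270,220:375],None,fx=4.6,fy=4.6,interpolation=cv2.INTER_CUBIC))
E
```

```text
(no output)
```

View pics/c1.png

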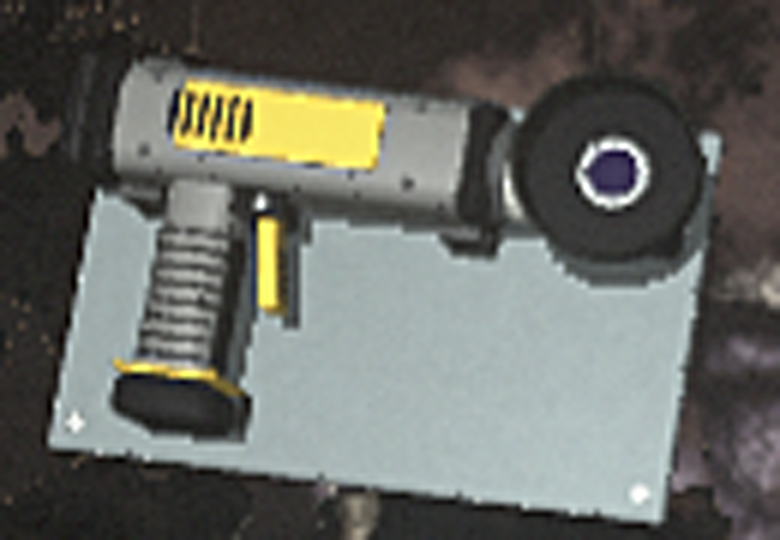

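View pics/c2.png

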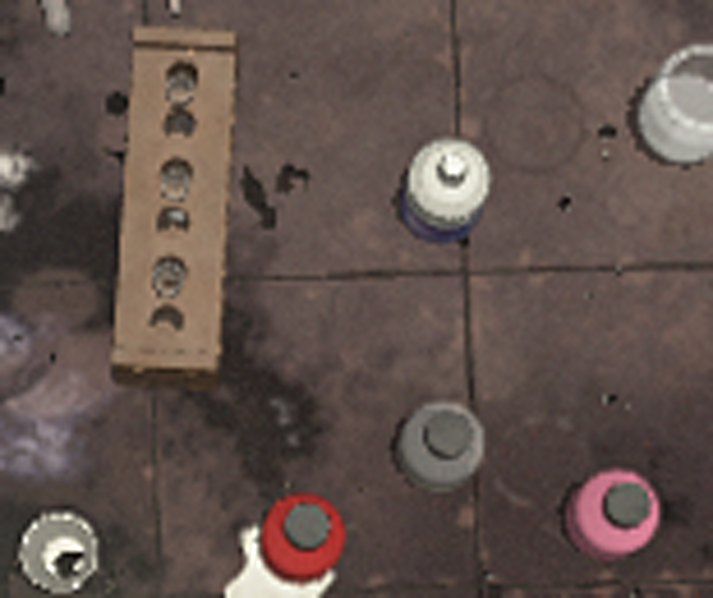

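Crop c2: a clear/grey bottle with dark cap (cap centre (449,434), body (441,447)) is the one meant; red (303,538) and pink (613,513) are decoys. Crop c1: window centre (614,172), trigger yellow from (268,215) to (268,312), grip back around (170,230)–(140,360).

```bash
python3 - <<'E'
from h import *
np.set_printoptions(precision=4,suppress=True)
A=lambda p:(np.array(p,float)+.5)/6-.5+[85,140]
B=lambda p:(np.array(p,float)+.5)/4.6-.5+[220,140]
W=px2w("top",A([[614,172]]),.083)[0]; print("win",W)
for a,b,z in [((188,80),(385,102),.0845),((175,147),(378,168),.0845),((48,445),(660,522),.017),((75,423),(640,494),.017)]:
    P=px2w("top",A([b,a]),z); d=P[1]-P[0]; print("yaw",np.arctan2(-d[0],d[1]),np.linalg.norm(d))
yaw=-0.0
d=px2w("top",A([(660,522),(48,445)]),.017); d=d[1]-d[0]; yaw=np.arctan2(-d[0],d[1])
R=np.array([[np.cos(yaw),-np.sin(yaw)],[np.sin(yaw),np.cos(yaw)]])
for n,p,z in [("trig in",(268,215),.068),("trig out",(268,312),.068),("trigL out",(258,310),.068),("trigR out",(281,310),.068),("gripback",(150,300),.07),("gripfront",(222,300),.075),("gripend",(180,372),.06),("rim top",(612,72),.104),("rim L",(510,160),.104),("rim R",(705,170),.104),("barrel end",(75,110),.06)]:
    P=px2w("top",A([p]),z)[0]; print(n,R.T@(P[:2]-W[:2]))
for n,p,z in [("cap",(449,434),.095),("body",(441,447),.057),("bodyL",(399,447),.05),("bodyR",(484,447),.05),("red cap",(307,525),.095),("pink cap",(629,504),.095),("dropper",(453,168),.107),("cruc",(58,552),.036),("jar",(700,82),.085)]+[("rack",q,.085) for q in[(135,30),(237,35),(218,370),(115,362)]]:
    P=px2w("top",B([p]),z)[0]; print(n,P,np.hypot(*P[:2]))
print(arm.get_state()["clock"])
E
```

```text
win [0.6257 0.1128 0.083 ]
yaw -0.14165461190500936 0.08829155855202402
yaw -0.13306583936732538 0.09052419771876197
yaw -0.1539895868575563 0.2818502548486224
yaw -0.15396545998622 0.2605607557728867
trig in [-0.0355  0.1528]
trig out [-0.079   0.1451]
trigL out [-0.0787  0.1497]
trigR out [-0.0774  0.1396]
gripback [-0.0806  0.1973]
gripfront [-0.0775  0.1641]
gripend [-0.1094  0.1815]
rim top [0.0396 0.0037]
rim L [-0.0052  0.0416]
rim R [ 0.0011 -0.0433]
barrel end [0.0031 0.2497]
cap [ 0.4391 -0.2247  0.095 ] 0.49326463336811666
body [ 0.4365 -0.2229  0.057 ] 0.49011252004800204
bodyL [ 0.438  -0.1992  0.05  ] 0.4811747330986236
bodyR [ 0.4366 -0.2483  0.05  ] 0.5023012239928176
red cap [ 0.3903 -0.1436  0.095 ] 0.4159194686649027
pink cap [ 0.397  -0.3234  0.095 ] 0.5121013846130188
dropper [ 0.589  -0.2323  0.107 ] 0.6331989813272901
cruc [ 0.3841 -0.0004  0.036 ] 0.3841171985469973
jar [ 0.6413 -0.3793  0.085 ] 0.7450937842512179
rack [ 0.6815 -0.053   0.085 ] 0.6835709675045443
rack [ 0.6769 -0.1121  0.085 ] 0.6861094108959978
rack [ 0.4805 -0.0962  0.085 ] 0.4900259393201044
rack [ 0.4867 -0.0379  0.085 ] 0.4881829953574505
0.1
```

```bash
cat >> h.py <<'E'
W=np.array([.6257,.1128]); yaw=-.15
Ra=np.array([[np.cos(yaw),-np.sin(yaw)],[np.sin(yaw),np.cos(yaw)]])
def P(x,y,z): return np.r_[W+Ra@[x,y],z]
def down(a):  # tool pointing down, closing line (tool y) at world angle a
    y=np.array([np.cos(a),np.sin(a),0]); z=np.array([0,0,-1.]); return np.c_[np.cross(y,z),y,z]
def st(*k):
    s=arm.get_state(); print({q:np.round(s[q],4).tolist() for q in("clock","tcp_pos","wrist_force","finger_gap","grip_force")+k})
E
python3 - <<'E'
from h import *
best=None
for a in(yaw+np.pi/2,yaw-np.pi/2):
    q=arm.inverse_kinematics(P(-.055,.172,.17),down(a)); print(a,q)
    if q is not None and (best is None or abs(q[5])<abs(best[1][5])): best=(a,q)
arm.move_pose(P(-.055,.172,.17),down(best[0])); st("joint_positions")
im=snap("top","t1"); im2=snap("scene","s1")
c=cv2.resize(im[120:240,80:240],(600,450),interpolation=cv2.INTER_CUBIC)
for p in [P(-.055,.143,.058),P(-.055,.2,.058),P(0,0,.083)]:print(w2px("top",p),w2px("scene",p))
cv2.imwrite("pics/s1b.png",cv2.resize(im2[190:340,60:260],(800,600),interpolation=cv2.INTER_CUBIC))
E
```

```text
1.4207963267948966 [ 3.37765388e-01  3.60651822e-01  1.29984786e+00 -4.44089210e-16
  1.48109297e+00 -1.08303094e+00]
-1.7207963267948965 [ 3.37765388e-01  3.60651822e-01  1.29984786e+00 -4.44089210e-16
  1.48109297e+00  2.05856172e+00]
{'clock': 3.3833, 'tcp_pos': [0.5973, 0.2904, 0.1701], 'wrist_force': [0.2794, 0.1749, 0.5728], 'finger_gap': 0.0851, 'grip_force': 0.0, 'joint_positions': [0.3367, 0.3605, 1.2998, -0.0001, 1.4811, -1.083]}
[[132.62927271 183.97533314]] [[139.86674065 274.23160765]]
[[111.66232188 181.44324702]] [[116.66968013 283.51964224]]
[[186.92986462 168.26579966]] [[185.27854709 232.0013297 ]]
```

View pics/s1b.png

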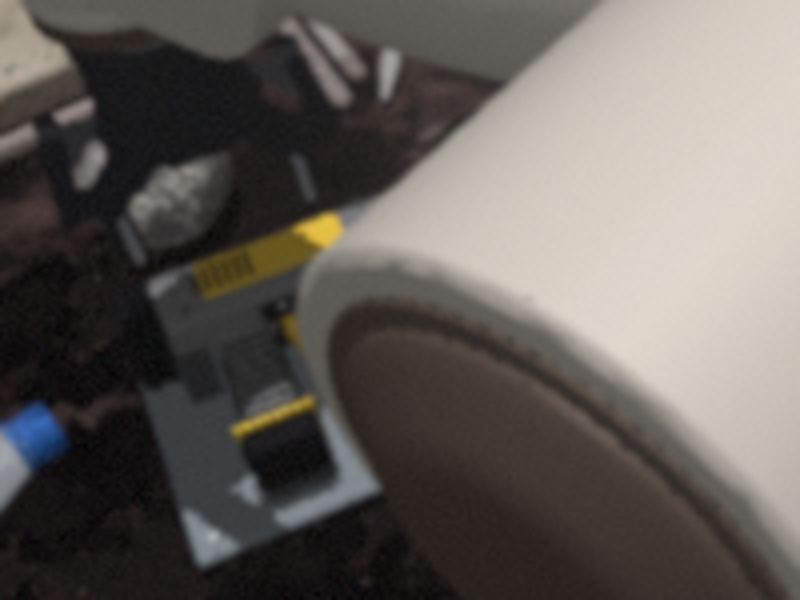

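The arm hides the trigger here, but the projected window (185,232) and trigger face (140,274) match the first scene picture, at (264,333) and (195,392) on the 800 px scale. Two views agree, so I'll squeeze now.

```bash
python3 - <<'E'
from h import *
arm.line_to(P(-.056,.172,.040)); st()
arm.line_to(P(-.056,.177,.039),vel=.05); st()
arm.close(f_grip=30); st(); arm.pause(.4); st()
snap("top","t2")
E
```

```text
{'clock': 4.5, 'tcp_pos': [0.5966, 0.2914, 0.0411], 'wrist_force': [1.197, 0.9405, -0.1383], 'finger_gap': 0.0852, 'grip_force': 0.0}
{'clock': 4.75, 'tcp_pos': [0.597, 0.2966, 0.0395], 'wrist_force': [-0.0296, 0.4732, -0.4022], 'finger_gap': 0.0856, 'grip_force': 0.0}
{'clock': 5.225, 'tcp_pos': [0.5971, 0.2986, 0.04], 'wrist_force': [0.6224, 19.3464, 3.9939], 'finger_gap': 0.047, 'grip_force': 32.8676}
{'clock': 5.625, 'tcp_pos': [0.5971, 0.2985, 0.0401], 'wrist_force': [0.5258, 20.0154, 4.1162], 'finger_gap': 0.047, 'grip_force': 32.8469}
```

```bash
python3 - <<'E'
from h import *
arm.line_to(P(-.056,.1795,.039),vel=.03); st()
arm.close(f_grip=45); arm.pause(.4); st()
E
```

```text
{'clock': 5.925, 'tcp_pos': [0.597, 0.2987, 0.04], 'wrist_force': [-7.3524, -2.3145, 12.9891], 'finger_gap': 0.0469, 'grip_force': 34.0259}
{'clock': 6.5417, 'tcp_pos': [0.597, 0.2988, 0.04], 'wrist_force': [-8.0932, -0.9629, 12.932], 'finger_gap': 0.0463, 'grip_force': 44.9993}
```

Balanced at 45 N per pad with a 46.3 mm gap, so the trigger is home. Next: release, check it springs back, and go to the bottle.

```bash
python3 - <<'E'
from h import *
arm.release(); arm.pause(.3); st()
arm.line_to(P(-.056,.174,.039),vel=.05)
arm.line_to(P(-.056,.174,.20),vel=.2); st()
b=np.array([.4375,-.2238])
Q=None
for a in(0,np.pi):
    q=arm.inverse_kinematics(np.r_[b,.2],down(a)); print(a,q)
    if q is not None and (Q is None or abs(q[5]+1.08)<abs(Q[1][5]+1.08)): Q=(a,q)
arm.move_pose(np.r_[b,.22],down(Q[0])); st()
im=snap("top","t3"); s=snap("scene","s3")
o=np.hstack([cv2.resize(im[140:230,85:215],(400,277),interpolation=cv2.INTER_CUBIC),cv2.resize(im[140:270,220:375],(400,335),interpolation=cv2.INTER_CUBIC)[:277]])
o2=cv2.resize(s[190:340,60:420],(800,320),interpolation=cv2.INTER_CUBIC)
cv2.imwrite("pics/m3.png",np.vstack([o,o2]))
E
```

```text
{'clock': 7.3167, 'tcp_pos': [0.5972, 0.2987, 0.039], 'wrist_force': [0.1406, -0.046, 0.3367], 'finger_gap': 0.0854, 'grip_force': 0.0}
{'clock': 8.5333, 'tcp_pos': [0.5959, 0.2931, 0.1986], 'wrist_force': [0.4645, -0.0848, -0.6442], 'finger_gap': 0.0855, 'grip_force': 0.0}
0 [-6.29764561e-01 -1.17065359e-02  1.67364305e+00 -4.44089210e-16
  1.47965614e+00 -6.29764561e-01]
3.141592653589793 [-6.29764561e-01 -1.17065359e-02  1.67364305e+00 -4.44089210e-16
  1.47965614e+00  2.51182809e+00]
{'clock': 10.4833, 'tcp_pos': [0.4379, -0.2233, 0.22], 'wrist_force': [-0.2587, 0.45, 0.6163], 'finger_gap': 0.0856, 'grip_force': 0.0}
```

View pics/m3.png

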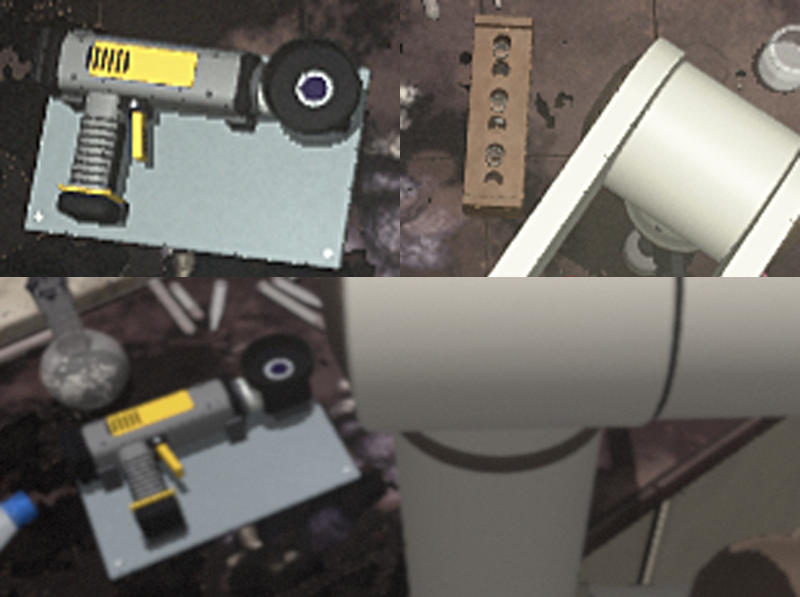

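Both views show the trigger back at rest (crop (138,135)) and the rack untouched. Next I'll grasp the bottle and re-check the window from the scene camera.

```bash
python3 - <<'E'
from h import *
print(px2w("scene",[[185.1-.3,233.1-.3]],.083))
b=np.array([.4375,-.2238])
arm.line_to(np.r_[b,.036],vel=.12); st()
arm.close(f_grip=35); arm.pause(.2); st()
arm.line_to(np.r_[b,.06],vel=.05); st()
arm.line_to(np.r_[b,.27],vel=.2); st()
E
```

```text
[[0.62398981 0.11518482 0.083     ]]
{'clock': 12.2667, 'tcp_pos': [0.4378, -0.224, 0.0366], 'wrist_force': [-0.6763, 0.4552, -0.5132], 'finger_gap': 0.0856, 'grip_force': 0.0}
{'clock': 12.925, 'tcp_pos': [0.4377, -0.2239, 0.0366], 'wrist_force': [-1.4712, 1.4811, 7.8498], 'finger_gap': 0.0456, 'grip_force': 34.6678}
{'clock': 13.5583, 'tcp_pos': [0.4374, -0.2238, 0.06], 'wrist_force': [0.1627, -0.7136, -1.6033], 'finger_gap': 0.0458, 'grip_force': 36.0217}
{'clock': 14.7583, 'tcp_pos': [0.4372, -0.2236, 0.2688], 'wrist_force': [-0.8141, 0.0961, -1.7976], 'finger_gap': 0.0455, 'grip_force': 36.067}
```

```bash
python3 - <<'E'
from h import *
w=np.array([.6250,.1145])
arm.line_to(np.r_[w,.27],vel=.2); st("tool_rot")
im=snap("top","t4"); s=snap("scene","s4")
t=np.array(arm.get_state()["tcp_pos"])
for z in(-.04,.019+.04): 
    X=t+[0,0,z]; print(w2px("top",X),w2px("scene",X))
u,v=w2px("scene",t)[0].astype(int); print(u,v)
cv2.imwrite("pics/m4.png",np.hstack([cv2.resize(s[v-90:v+90,u-65:u+55],(400,600),interpolation=cv2.INTER_CUBIC),cv2.resize(im[100:250,130:230],(400,600),interpolation=cv2.INTER_CUBIC)])); print(u-65,v-90)
E
```

```text
{'clock': 16.8417, 'tcp_pos': [0.6249, 0.1139, 0.2702], 'wrist_force': [-1.3655, 0.6891, -1.9031], 'finger_gap': 0.0458, 'grip_force': 36.0654, 'tool_rot': [[0.0007, 1.0, 0.0002], [1.0, -0.0007, -0.0001], [-0.0001, 0.0002, -1.0]]}
[[176.61087088 153.44406311]] [[175.90166194 190.4086969 ]]
[[168.62645038 141.21793507]] [[168.63847273 156.98940183]]
173 177
108 87
```

View pics/m4.png

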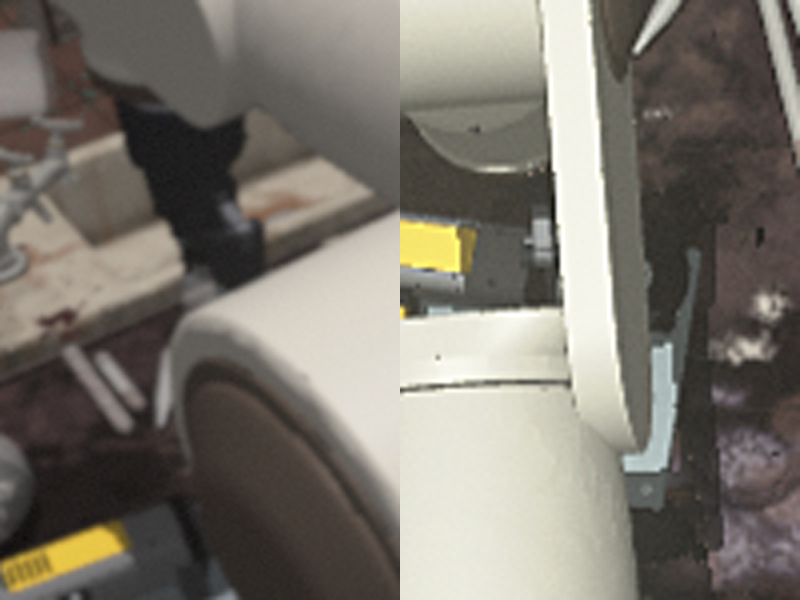

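The arm hides the bottle in both views, and the 45.6 mm gap is a little less than the 49 mm body. I'll check how the bottle sits from a few free poses high above everything.

```bash
python3 - <<'E'
from h import *
rows=[[],[]]
for i,p in enumerate([(.77,.14,.28),(.70,.30,.32),(.58,-.12,.42)]):
    try: arm.line_to(np.array(p),vel=.25)
    except arm.IKError as e: print(i,e); continue
    t=np.array(arm.get_state()["tcp_pos"])
    for k,n in enumerate(("scene","top")):
        im=snap(n,f"v{i}{n}"); X=t+[0,0,-.01]; u,v=w2px(n,X)[0]
        M=np.array([[4,0,133-4*u],[0,4,150-4*v]]); c=cv2.warpAffine(im,M,(266,300),flags=cv2.INTER_CUBIC); cv2.circle(c,(133,150),2,(0,255,0),-1); rows[k].append(c)
cv2.imwrite("pics/m5.png",np.vstack([np.hstack(r) for r in rows])); st()
E
```

```text
{'clock': 20.9167, 'tcp_pos': [0.5802, -0.1193, 0.4198], 'wrist_force': [0.8451, -0.1651, -0.937], 'finger_gap': 0.0456, 'grip_force': 36.0794}
```

View pics/m5.png

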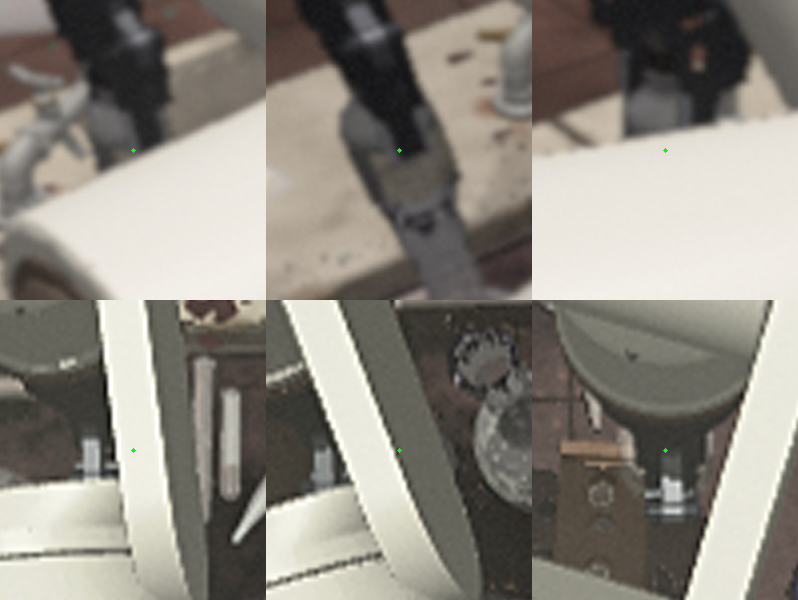

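```bash
python3 - <<'E'
from h import *
im=cv2.imread("pics/v1scene.png"); t=np.array([.70,.30,.32]); u,v=w2px("scene",t+[0,0,-.01])[0]
s=8; M=np.array([[s,0,200-s*u],[0,s,260-s*v]]); c=cv2.warpAffine(im,M,(400,560),flags=cv2.INTER_CUBIC); d=c.copy()
th=np.linspace(0,2*np.pi,60)
for h,r,col in((0,.0245,(0,255,0)),(.055,.0245,(0,255,255)),(.079,.013,(255,0,255))):
    X=t+np.c_[r*np.cos(th),r*np.sin(th),0*th+.019-.055+h]; p=w2px("scene",X)*s+[200-s*u,260-s*v]
    cv2.polylines(d,[p.round().astype(int)],True,col,1)
cv2.imwrite("pics/m6.png",np.hstack([c,d])); print(u,v)
E
```

```text
75.3404819280689 179.66978414818664
```

View pics/m6.png

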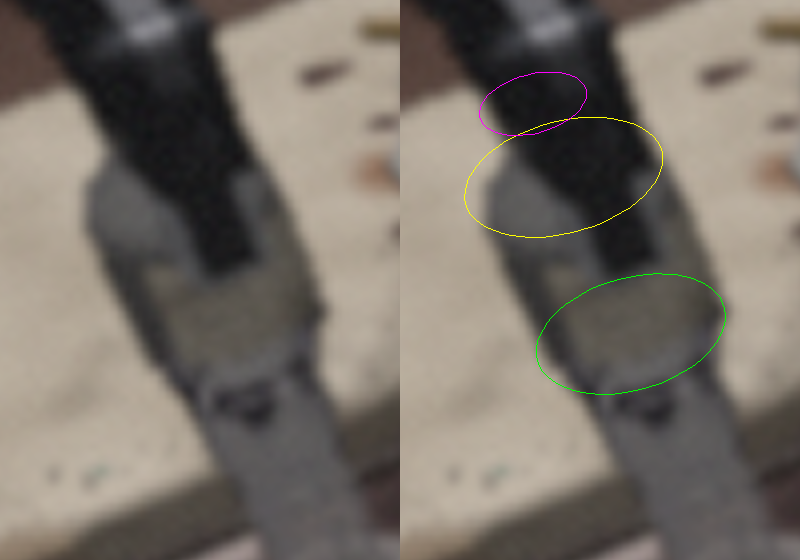

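```bash
python3 - <<'E'
from h import *
c=cv2.cvtColor(cv2.imread("pics/m6.png")[:,:400],cv2.COLOR_BGR2GRAY); c=cv2.GaussianBlur(c,(9,9),0)
t=np.array([.70,.30,.32]); u,v=75.3404819280689,179.66978414818664; s=8
th=np.linspace(0,2*np.pi,400); hull=[]
for h in(0,.055):
    hull.append(w2px("scene",t+np.c_[.0245*np.cos(th),.0245*np.sin(th),0*th+.019-.055+h])*s+[200-s*u,260-s*v])
m=np.zeros((560,400),np.uint8); cv2.fillConvexPoly(m,cv2.convexHull(np.vstack(hull).astype(np.float32)).astype(int),255)
L=[];Rr=[]
for y in range(180,400,15):
    r=c[y].astype(float); g=np.gradient(r); xs=np.where(m[y])[0]
    x1=40+np.argmin(g[40:210]) ; x2=230+np.argmax(g[230:380]); thr=(np.median(r[:60]))
    pl,pr=(xs[0],xs[-1]) if len(xs) else (0,0)
    print(y,"obs",x1,x2,"pred",pl,pr,"bg",int(r[30]),int(r[370]), r[60:350:15].astype(int))
E
```

```text
180 obs 84 277 pred 67 273 bg 171 131 [173 172 126  88  89  73  35  24  25  26  26  32  68  77  99 164 173 170
 169 164]
195 obs 83 281 pred 64 279 bg 166 160 [174 167 104  88  93  93  69  38  27  26  25  31  70  78  68 132 171 171
 173 174]
210 obs 84 292 pred 68 285 bg 166 176 [172 166 101  89  92  93  90  76  46  25  27  27  52  72  64  96 162 176
 176 177]
225 obs 84 293 pred 75 291 bg 166 171 [170 163  95  84  90  92  90  78  64  33  25  25  36  68  78  83 147 174
 172 174]
240 obs 92 302 pred 82 297 bg 163 165 [168 164 119  73  77  81  84  76  74  42  24  27  31  62  84  80 116 167
 169 168]
255 obs 101 310 pred 89 303 bg 164 163 [165 165 147  78  61  64  67  68  75  56  27  27  26  50  79  81  88 147
 165 166]
270 obs 101 309 pred 95 309 bg 166 169 [163 161 157  92  52  56  79  85  84  72  40  39  59  76  84  84  79 132
 168 169]
285 obs 109 317 pred 102 315 bg 169 174 [165 163 163 130  62  54  76  90  83  75  69  72  80  90  88  81  73 102
 169 175]
300 obs 116 322 pred 109 321 bg 170 174 [166 164 164 159  92  52  62  78  77  79  83  85  87  88  88  78  67  80
 152 175]
315 obs 125 325 pred 116 325 bg 170 170 [165 168 168 171 139  60  53  71  85  83  87  86  88  85  86  76  65  61
 136 171]
330 obs 134 318 pred 123 322 bg 170 172 [171 172 169 167 161  95  49  64  88  87  86  89  90  87  85  82  70  88
 158 171]
345 obs 141 317 pred 130 313 bg 171 167 [171 169 162 156 161 132  60  58  84  89  90  89  88  89  92  87  75  97
 159 168]
360 obs 148 317 pred 137 298 bg 171 151 [169 163 159 159 164 160  97  59  77  84  87  94  90  94  94  81  56  95
 162 168]
375 obs 163 317 pred 146 276 bg 169 140 [168 161 158 165 169 171 156 100  64  69  86  97  97  91  85  78  57  90
 164 172]
390 obs 173 326 pred 173 236 bg 169 135 [160 153 153 162 169 171 172 145  73  61  85  70  70  60  70  94  74  69
 132 161]
```

Edge profiles show the bottle upright and within about 1 mm of where I expected, with the base at TCP − 36 mm. Placing it now.

```bash
python3 - <<'E'
from h import *
w=np.array([.6250,.1140])
arm.line_to(np.r_[w,.30],vel=.2); st()
arm.line_to(np.r_[w,.16],vel=.12); st()
arm.line_to(np.r_[w,.1292],vel=.05); arm.pause(.5); st("tool_rot","wrist_torque")
im=snap("top","t7"); s=snap("scene","s7")
A=cv2.resize(s[190:290,110:260],(600,400),interpolation=cv2.INTER_CUBIC)
B=cv2.resize(im[110:260,140:390],(600,360),interpolation=cv2.INTER_CUBIC)[:200]
o=np.vstack([A,cv2.resize(im[120:220,110:390],(600,200),interpolation=cv2.INTER_CUBIC)])
cv2.imwrite("pics/m7.png",o)
E
```

```text
{'clock': 22.4, 'tcp_pos': [0.6251, 0.1132, 0.3006], 'wrist_force': [0.9287, 0.025, -0.9046], 'finger_gap': 0.0457, 'grip_force': 36.0787}
{'clock': 23.7167, 'tcp_pos': [0.6253, 0.114, 0.1608], 'wrist_force': [-0.2553, 0.0498, -0.5485], 'finger_gap': 0.0457, 'grip_force': 36.0778}
{'clock': 24.9833, 'tcp_pos': [0.625, 0.114, 0.1292], 'wrist_force': [-0.1918, 0.3411, -0.9969], 'finger_gap': 0.0457, 'grip_force': 36.0779, 'tool_rot': [[0.0, 1.0, 0.0], [1.0, -0.0, 0.0], [0.0, 0.0, -1.0]], 'wrist_torque': [0.0697, -0.0299, 0.023]}
```

View pics/m7.png

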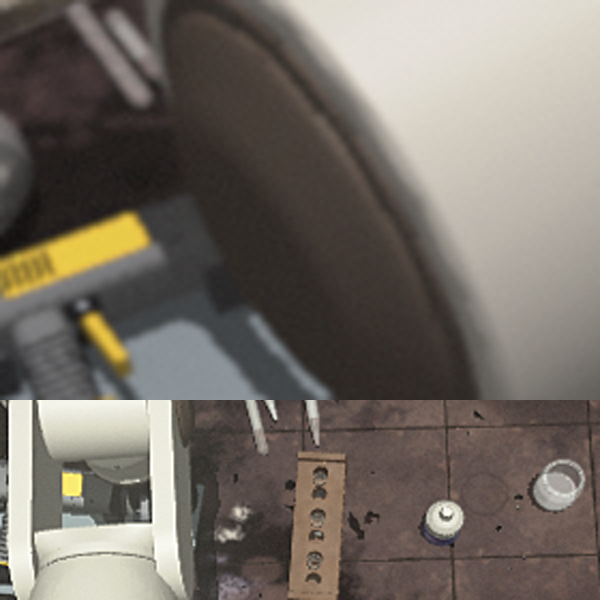

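The arm hides the shield in both views. The trigger is at rest (100,335), and the rack, dropper and jar are unmoved. The wrist carries only the bottle's weight (about 1 N, no side force), so it is touching nothing, and the base is about 9.6 mm above the window. Handing in.

```bash
python3 -c "
from h import *
st(); print(arm.close_job())"
```

```text
{'clock': 25.0833, 'tcp_pos': [0.625, 0.114, 0.1292], 'wrist_force': [-0.1184, 0.4958, -0.9021], 'finger_gap': 0.0455, 'grip_force': 36.078}
the job is handed in; nothing more can be done
None
```

Job handed in at 25 s: I squeezed the trigger home and it sprang back, and the arm is still holding the bottle upright in the light shield, base about 10 mm above the window; height, centring (about 2 mm) and no contact come from arm position and wrist force, because the arm hid the shield from both cameras at the end.

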